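Put the profile offcuts back in their cradles

ROBOT

A 6-joint arm with a two-finger parallel gripper is mounted at the origin on a cart in front of the work surface, level with it; the furniture and walls round the work are solid. World frame = base frame: x ahead of the robot, y to its left, z up, the work surface at z = 0. Lengths are in m, angles in rad, forces in N, time in s.
With the tool pointing down it reaches from about 0.275 to 0.975 m from the base axis. Payload 8.4 kg.
Tool frame: the origin (TCP) lies midway between the tips of the shut fingers; the grasp point (between the pads) lies 19 mm behind it (manip.grip_depth is the distance from the TCP to the grasp point, in m); z points along the fingers, y is the line along which they close (so a half turn about z gives the same grasp; the last joint's range is limited). The gripper opens to 92 mm and grips with 3 to 60 N. Pads are 20 mm wide; open, the fingers measure 128 mm over their backs; the gripper's body (75 mm by 189 mm) begins 69 mm behind the grasp point.
Start: joints at [1.299, 0.353, 1.633, -0, 1.155, -0.002], TCP at [0.167, 0.602, 0.215] pointing down, gripper open.
Joint ranges: [-2.63, 2.63], [-0.92, 2.1], [0.06, 2.66], [-1.3, 4.44], [0, 2.69], [-3.02, 3.02]. Speed limits (rad/s): [2.22, 2.22, 2.79, 3.14, 3.14, 3.14].

INTERFACE

Orientations are given as [roll, pitch, yaw] about the fixed x, y, z axes, in that order (R = Rz(yaw) Ry(pitch) Rx(roll)).
In Python, from cell import manip gives the robot as it stands. Calls block until the motion is done:
- manip.movep(position, orientation): joint-space move of the TCP to a pose.
- manip.move_straight(position, frame=None, velocity=0.15, threshold=None): straight line of the TCP; frame=None keeps the orientation; velocity is the mean speed in m/s. With threshold (N) it stops when the force on the tool has changed by that much, and returns True; else False.
- manip.move_j(angles): joint-space move.
- manip.ungrasp() and manip.close_gripper(): open the fingers fully, or close them until they stop; the grip force is fixed at half the most.
- manip.hold(seconds).
- manip.ik(position, orientation): joint angles nearest the present ones, or None.
- manip.snapshot(name): name is "scene" or "top"; returns (picture, depth): 400x640x3 uint8, red, green, blue; 400x640 float32, m along the optical axis (not along the pixel's ray), 0 where there is no reading.
- manip.camera_params(name): a dict with "K" (3x3 intrinsics, pixels), "dist_coeffs" ([k1, k2, p1, p2, k3] as OpenCV has them; the pictures are not rectified), "origin" and "orientation" of the camera in the world. Camera axes: x right, y down, z forward; pixel columns grow to the right and rows downward; lengths in m; the calibration is good to about 2 mm. A picture is of the moment at which its call begins. camera_params takes no time and is no camera call.
A pose or a line that the arm cannot do raises manip.Unreachable and nothing moves.
- manip.hand_in(): hands the job in; it is judged then, once.
Trained networks look in the newest picture that a camera, given by its name, has taken for a name from the list of things; names that differ only in an ending like _2 or _b are one class to them, and where a whole thing is asked for, a point or a joint stands for the part that bears it (a point fixed in the world has none). Each returns a list of dicts, best first, with "p" (0 to 1); they miss things now and then, are a little off and sometimes report something else, mostly with a low value. They report only what shows in the picture. A call takes as long as a camera call. They do not tell look-alikes from the thing itself.
- manip.find_in(camera, query): "xyz" ([x, y, z] in m, in the coordinates of the camera as it stood for that picture, good to about 4 mm: the middle of the surface that is visible of it).
- manip.masks_of(camera, query): "mask" (400x640 bool, what is visible of it).
- manip.mark_of(camera, query): "xyz" ([x, y, z] in m, in the coordinates of the camera as it stood for that picture, good to about 4 mm: a listed point, or the origin of a listed thing).
Readings, each from a call of its own:
- manip.current_clock(): time.
- manip.current_joint_positions(): joint angles.
- manip.current_qd(): joint speeds.
- manip.current_tau(): joint torques, N m.
- manip.current_tool_pos(): TCP position.
- manip.current_tcp_rot(): TCP orientation.
- manip.current_contact_force(): force on the tool from outside, world axes, zero at the start.
- manip.current_ft_torque(): the same for the moment, N m.
- manip.current_opening(): finger opening in m.
- manip.current_grip_force(): force on a finger pad.
Only numpy, scipy, OpenCV 4.12 (cv2) and the standard library are available. Lean on these libraries where they do the work, as an engineer would, in place of code of your own. Each camera call takes 0.05 s, during which the arm holds its last target. There are 200 camera calls.

TASK

Put the four square slotted aluminium profile offcuts away in the wooden cradles: each one lengthwise in the cradle made to its length, lying flat on both saddles between the ridges and the end stops. Leave the round sleeve and the spark plug where they lie.

Things in the scene. Friction and masses are not known exactly. Their poses are not given: they have to be found in the camera images.
- profile_short: offcut of square slotted aluminium profile, 60 mm long, 20 x 20 mm in section, loose on the bench. Origin: its middle, 10 mm above what it lies on. x runs along its length, z up; both ends are alike. Its place is cradle_short.
- profile_medium: offcut of square slotted aluminium profile, 82 mm long, 20 x 20 mm in section, loose on the bench. Origin: its middle, 10 mm above what it lies on. x runs along its length, z up; both ends are alike. Its place is cradle_medium.
- profile_long: offcut of square slotted aluminium profile, 104 mm long, 20 x 20 mm in section, loose on the bench. Origin: its middle, 10 mm above what it lies on. x runs along its length, z up; both ends are alike. Its place is cradle_long.
- profile_longest: offcut of square slotted aluminium profile, 130 mm long, 20 x 20 mm in section, loose on the bench. Origin: its middle, 10 mm above what it lies on. x runs along its length, z up; both ends are alike. Its place is cradle_longest.
- cradle_short: fixed wooden cradle for the 60 mm offcut, 92 x 56 mm, base 8 mm thick. Origin: centre of underside, on the bench; x lengthwise, z up. End stops 34 mm high, 76 mm apart inside. Inside each stop a 14 mm long saddle, seat 20 mm above the bench, ridges 28 mm high, 34 mm apart. Between saddles (48 mm) only the base: room for fingers. Seated offcut: middle 30 mm over the origin.
- cradle_medium: fixed wooden cradle for the 82 mm offcut, 114 x 56 mm, base 8 mm thick. Origin: centre of underside, on the bench; x lengthwise, z up. End stops 34 mm high, 98 mm apart inside. Inside each stop a 14 mm long saddle, seat 20 mm above the bench, ridges 28 mm high, 34 mm apart. Between saddles (70 mm) only the base: room for fingers. Seated offcut: middle 30 mm over the origin.
- cradle_long: fixed wooden cradle for the 104 mm offcut, 136 x 56 mm, base 8 mm thick. Origin: centre of underside, on the bench; x lengthwise, z up. End stops 34 mm high, 120 mm apart inside. Inside each stop a 14 mm long saddle, seat 20 mm above the bench, ridges 28 mm high, 34 mm apart. Between saddles (92 mm) only the base: room for fingers. Seated offcut: middle 30 mm over the origin.
- cradle_longest: fixed wooden cradle for the 130 mm offcut, 162 x 56 mm, base 8 mm thick. Origin: centre of underside, on the bench; x lengthwise, z up. End stops 34 mm high, 146 mm apart inside. Inside each stop a 14 mm long saddle, seat 20 mm above the bench, ridges 28 mm high, 34 mm apart. Between saddles (118 mm) only the base: room for fingers. Seated offcut: middle 30 mm over the origin.
- steel_sleeve: plain round metal sleeve, 22 mm across, 80 mm long, lying on the bench among the offcuts; not to be moved. Origin: underside at mid-length; y along its length.
- spark_plug: spark plug, 70 mm long, 21 mm across the hexagon, lying on the bench among the offcuts; not to be moved. Origin: underside at mid-length; y along its length.
Mind the look-alikes: they are no part of the job. Leave any blue or green look-alike of the profile_short alone.

How it is judged:
By the outcome, as a careful person would: the job done as asked, in the order asked, and still so for the second after the job is handed in, with the robot touching nothing.
It also fails if it takes over 106 s, if anything falls off the work surface, if the arm or the gripper's body presses on something with over 40 N, if the wrist force passes 120 N, or if a joint passes its speed limit or range.

## Working session

There is one attempt and no reset: what is moved stays moved. The work goes in short steps, each a Python script; the robot and the scene stay as the last script left them, time stands still between calls to the robot, and variables do not carry over. Pictures are saved under pics/ and viewed, at most 14 in all, crops included, and the job is handed in when it is done.

```bash
mkdir -p pics; ls; cat > h.py <<'E'
import numpy as np, cv2
from cell import manip
from scipy.spatial.transform import Rotation as R
def cam(n):
    c=manip.camera_params(n); o=np.array(c["orientation"],float)
    M=R.from_euler('xyz',o).as_matrix() if o.size==3 else (o if o.shape==(3,3) else R.from_quat(o).as_matrix())
    return np.array(c["K"],float),np.array(c["dist_coeffs"],float),np.array(c["origin"],float),M
def cloud(n,depth):
    K,d,o,M=cam(n); h,w=depth.shape
    v,u=np.mgrid[:h,:w]; p=cv2.undistortPoints(np.stack([u,v],-1).reshape(-1,1,2).astype(np.float64),K,d).reshape(h,w,2)
    P=np.dstack([p,np.ones((h,w))])*depth[...,None]
    return P@M.T+o
E
python3 - <<'E'
from h import *
for n in("scene","top"):
    im,d=manip.snapshot(n); cv2.imwrite(f"pics/{n}0.png",im[...,::-1]); np.savez(f"{n}0.npz",im=im,d=d)
    print(n,manip.camera_params(n))
n="top"
K,d_,o,M=cam(n); P=cloud("top",d)
for q in ["profile_short","profile_medium","profile_long","profile_longest","cradle_short","cradle_medium","cradle_long","cradle_longest","steel_sleeve","spark_plug"]:
    for r in manip.masks_of(n,q):
        m=r["mask"]&(d>0)
        if m.sum()<20: continue
        v,u=np.nonzero(m); pts=P[m]; z=np.median(pts[:,2])
        (c,s,a)=cv2.minAreaRect(pts[:,:2].astype(np.float32)*1000)
        print(q,round(r["p"],2),"px",int(u.mean()),int(v.mean()),"z",np.round(np.percentile(pts[:,2],[5,50,95]),3),"rect",np.round(c),np.round(s),round(a,1))
print(manip.current_clock())
E
```

```text
pics
scene {'K': array([[519.17206909,   0.        , 320.51652824],
       [  0.        , 519.17206909, 199.03302378],
       [  0.        ,   0.        ,   1.        ]]), 'dist_coeffs': array([-0.01328304,  0.        ,  0.        ,  0.        ,  0.        ]), 'origin': array([-0.10028923, -1.00735474,  0.60973722]), 'orientation': array([-2.02813704,  0.0076825 , -0.5710752 ])}
top {'K': array([[396.43051064,   0.        , 322.67462764],
       [  0.        , 396.43051064, 191.32002049],
       [  0.        ,   0.        ,   1.        ]]), 'dist_coeffs': array([-0.00141832,  0.        ,  0.        ,  0.        ,  0.        ]), 'origin': array([ 0.45829008, -0.01777746,  0.89035641]), 'orientation': array([-3.06251635,  0.03247411, -1.5910123 ])}
profile_short 0.69 px 459 159 z [-0.     0.018  0.021] rect [ 595. -299.] [23. 67.] 22.0
profile_short 0.64 px 407 257 z [0.01  0.018 0.021] rect [ 380. -172.] [20. 59.] 27.9
profile_short 0.6 px 362 179 z [0.001 0.018 0.021] rect [555. -81.] [62. 25.] 61.6
profile_short 0.52 px 206 163 z [0.01  0.018 0.022] rect [598. 271.] [60. 19.] 53.9
p
[... 326 characters left out ...]
 56. 136.] 86.8
profile_longest 0.6 px 243 227 z [0.005 0.018 0.021] rect [452. 189.] [130.  26.] 4.2
cradle_short 0.75 px 360 129 z [0.005 0.013 0.034] rect [670. -77.] [ 59. 107.] 84.1
cradle_medium 0.62 px 417 134 z [0.003 0.009 0.033] rect [ 649. -206.] [114.  63.] 0.6
cradle_long 0.68 px 311 128 z [0.005 0.009 0.034] rect [670.  33.] [ 59. 137.] 85.4
cradle_longest 0.66 px 253 132 z [0.002 0.008 0.033] rect [669. 167.] [178.  66.] 8.4
steel_sleeve 0.95 px 200 224 z [0.001 0.019 0.023] rect [461. 286.] [30. 80.] 79.1
steel_sleeve 0.23 px 243 228 z [-0.001  0.017  0.021] rect [448. 189.] [134.  29.] 4.1
spark_plug 0.51 px 429 218 z [0.005 0.013 0.018] rect [ 468. -225.] [20. 65.] 79.3
0.6
```

```bash
python3 -c "
import cv2
i=cv2.imread('pics/top0.png'); cv2.imwrite('pics/top0c.png',cv2.resize(i[90:300,160:500],(800,494),interpolation=cv2.INTER_CUBIC))"
```

```text
(no output)
```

View pics/top0c.png

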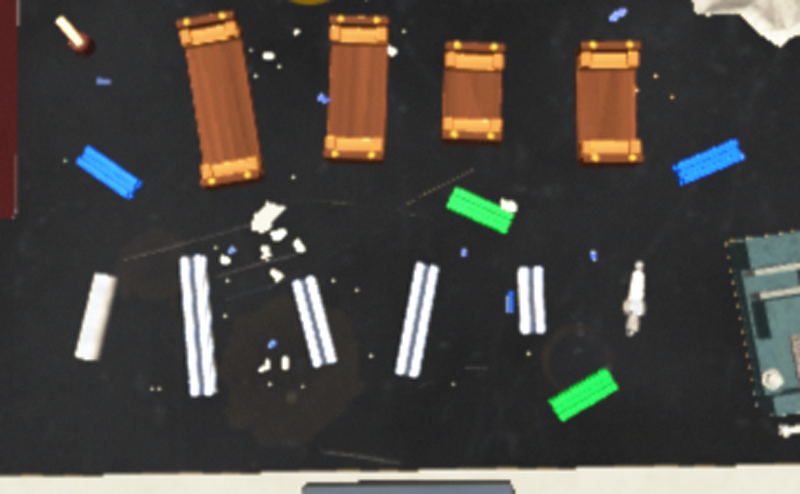

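View pics/scene0.png

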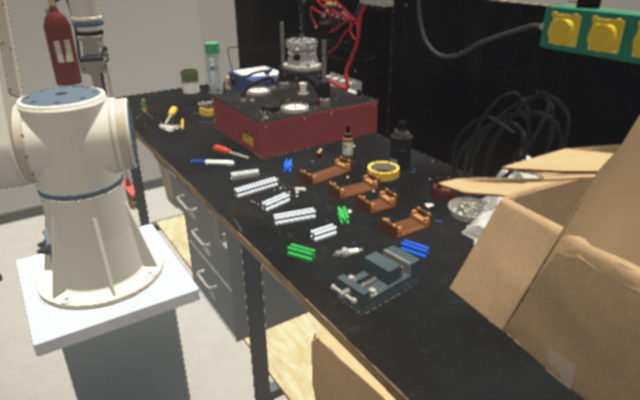

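The top crop shows five candidates of short size. In full-frame pixels these are blue (206,163), blue (459,159), green (362,179), green (407,257) and bare aluminium (384,217). Only (384,217) is uncoloured metal, so it is profile_short, and this enlarged crop confirms it. The sleeve is at (200,224) and the plug at (429,218), with cradles along row ~130. Next I fit the poses and move the short one first.

```bash
cat >> h.py <<'E'
def fit(pts,zmin,L,W):
    """pose of a L x W rectangle (m) from its top points"""
    p=pts[pts[:,2]>zmin][:,:2]; best=None
    for a in np.radians(np.arange(-90,90,.5)):
        u=p@[np.cos(a),np.sin(a)]; v=p@[-np.sin(a),np.cos(a)]
        lu,hu=np.percentile(u,[1.5,98.5]); lv,hv=np.percentile(v,[1.5,98.5])
        e=abs(hu-lu-L)+abs(hv-lv-W)+5*(hu-lu)*(hv-lv)
        if best is None or e<best[0]:
            m=np.array([(lu+hu)/2,(lv+hv)/2]); c,s=np.cos(a),np.sin(a)
            best=(e,m@np.array([[c,s],[-s,c]]),a,hu-lu,hv-lv)
    return best[1:]
def yawpose(xy,z,a):
    best=None
    for k in(-1,0,1):
        q=manip.ik([xy[0],xy[1],z],[np.pi,0,a+k*np.pi])
        if q is not None and (best is None or abs(q[5])<best[0]): best=(abs(q[5]),a+k*np.pi)
    return [np.pi,0,best[1]]
def pick_place(src,dst,zs=0.004,zt=0.025,zh=0.12):
    (p,a),(c,b)=src,dst
    o=yawpose(p,zh,a); manip.movep([*p,zh],o)
    manip.move_straight([*p,zs],velocity=0.12,threshold=15)
    manip.close_gripper(); print("grip",manip.current_opening(),manip.current_grip_force(),manip.current_tool_pos())
    manip.move_straight([*p,zh],velocity=0.15)
    o=yawpose(c,zh,b); manip.movep([*c,zh],o)
    print("held",manip.current_opening())
    hit=manip.move_straight([*c,zt],velocity=0.07,threshold=8)
    print("down",hit,manip.current_tool_pos(),"t",manip.current_clock())
    manip.ungrasp(); manip.move_straight([*c,zh],velocity=0.2)
E
python3 - <<'E'
from h import *
import json
f=np.load("top0.npz"); P=cloud("top",f["d"]); d=f["d"]
S=dict(short=(60,92),medium=(82,114),long=(104,136),longest=(130,162)); out={}
for n,(l,L) in S.items():
    for q,dim,zm,col in((f"profile_{n}",(l,20),.012,1),(f"cradle_{n}",(L,56),.005,0)):
        rs=manip.masks_of("top",q)
        if n=="short" and col: rs=[r for r in rs if r["mask"][217,384]]
        m=rs[0]["mask"]&(d>0)
        c,a,x,y=fit(P[m],zm,dim[0]/1e3,dim[1]/1e3); out[q]=(c.tolist(),float(a))
        print(q,np.round(c,3),round(np.degrees(a),1),"size",round(x*1e3),round(y*1e3))
json.dump(out,open("poses.json","w"))
Q=P[(P[...,0]>.3)&(P[...,0]<.8)&(abs(P[...,1])<.35)&(P[...,2]>.06)]
if len(Q): print("tall",len(Q),Q.min(0),Q.max(0))
E
```

```text
profile_short [ 0.468 -0.126] 2.0 size 59 20
cradle_short [ 0.662 -0.077] 2.0 size 92 56
profile_medium [0.453 0.076] 11.5 size 78 20
cradle_medium [ 0.649 -0.204] 2.0 size 111 56
profile_long [ 0.452 -0.02 ] -13.5 size 100 20
cradle_long [0.669 0.032] -6.0 size 133 56
profile_longest [0.451 0.186] 5.5 size 125 20
cradle_longest [0.662 0.162] 6.5 size 159 56
tall 1235 [ 0.43085365 -0.34999681  0.06000836] [0.79980013 0.26501957 0.89035641]
```

```bash
python3 - <<'E'
from h import *
import json
f=np.load("top0.npz"); P=cloud("top",f["d"]); o=json.load(open("poses.json"))
S=dict(short=(60,92),medium=(82,114),long=(104,136),longest=(130,162))
for n,(l,L) in S.items():
    for q,h,w,zl,zh in((f"profile_{n}",l/2e3+.004,.014,.013,.024),(f"cradle_{n}",L/2e3+.004,.030,.0295,.040)):
        c,a=np.array(o[q][0]),o[q][1]
        for _ in range(3):
            D=P[...,:2]-c; u=D@[np.cos(a),np.sin(a)]; v=D@[-np.sin(a),np.cos(a)]
            m=(abs(u)<h)&(abs(v)<w)&(P[...,2]>zl)&(P[...,2]<zh)
            if q[0]=="c":
                m1,m2=m&(u>0),m&(u<0); A,B=[np.median(P[k][:,:2],0) for k in(m1,m2)]
                c=(A+B)/2; a=np.arctan2(*(A-B)[::-1]); extra=np.linalg.norm(A-B)*1e3-(L-8)
            else:
                p=P[m][:,:2]; c=p.mean(0); e=np.linalg.eigh(np.cov(p.T))[1][:,1]; e*=np.sign(e[0]); a=np.arctan2(e[1],e[0]); extra=np.ptp((p-c)@e)*1e3
        o[q]=(c.tolist(),float(a)); print(q,np.round(c,4),round(np.degrees(a),1),round(extra,1),m.sum())
json.dump(o,open("poses.json","w"))
m=(P[...,0]>.3)&(P[...,0]<.8)&(abs(P[...,1])<.4)&(P[...,2]>.06)&(f["d"]>0)
Q=P[m]
for b in np.unique(np.round(Q[:,:2],1),axis=0): print(b,Q[(np.round(Q[:,:2],1)==b).all(1)][:,2].max())
E
```

```text
profile_short [ 0.4664 -0.1265] 0.1 59.3 238
cradle_short [ 0.663 -0.078] -1.5 -0.9 198
profile_medium [0.4519 0.0764] 13.5 81.6 314
cradle_medium [ 0.6494 -0.2038] -2.6 -0.8 180
profile_long [ 0.4513 -0.0198] -12.1 103.8 387
cradle_long [0.6699 0.0321] -2.5 -1.3 202
profile_longest [0.4504 0.1864] 4.4 129.7 506
cradle_longest [0.6628 0.1636] 9.0 -1.1 196
[ 0.4 -0.4] 0.06651780128145746
[ 0.4 -0.3] 0.06706056009942296
[ 0.5 -0.4] 0.06704892371910876
[ 0.5 -0.3] 0.06554894362786479
[ 0.6 -0.4] 0.21114135838264836
[0.6 0.4] 0.15621454883375863
[ 0.7 -0.4] 0.20912495889946736
[0.7 0.4] 0.1454922676211996
[ 0.8 -0.4] 0.20927305685975017
[0.8 0.3] 0.07304212814814559
[0.8 0.4] 0.1624664100188521
```

```bash
python3 - <<'E'
from h import *
import json
o=json.load(open("poses.json"))
pick_place(o["profile_short"],o["cradle_short"])
print(manip.current_clock(),manip.current_contact_force())
c,a=o["profile_long"]; manip.movep([*c,.12],yawpose(c,.12,a))
im,d=manip.snapshot("top"); cv2.imwrite("pics/t1.png",cv2.resize(im[90:300,160:500],(800,494),interpolation=cv2.INTER_CUBIC)[...,::-1])
E
```

```text
grip 0.019819622007397928 29.99988555908203 [ 0.46642408 -0.12653056  0.00397679]
held 0.019719268443473725
down False [ 0.66334613 -0.07808838  0.02552241] t 9.2583
11.0167 [-0.40182615  0.14531362 -0.06595087]
```

View pics/t1.png

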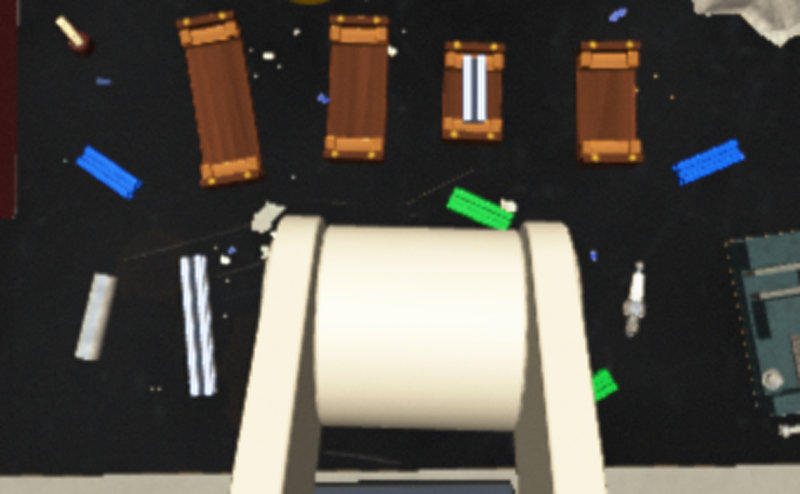

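The short profile lies centred in its cradle at crop (474,88), between the ridges and stops. Only 11 s are used, so I carry on with the other three.

```bash
python3 - <<'E'
from h import *
import json
o=json.load(open("poses.json"))
for n in("long","medium","longest"):
    print(n); pick_place(o[f"profile_{n}"],o[f"cradle_{n}"],zt=0.0245)
manip.movep([.42,.0,.25],[np.pi,0,0])
im,d=manip.snapshot("top"); cv2.imwrite("pics/t2.png",cv2.resize(im[90:300,160:500],(800,494),interpolation=cv2.INTER_CUBIC)[...,::-1])
P=cloud("top",d)
S=dict(short=60,medium=82,long=104,longest=130)
for n,l in S.items():
    c,a=o[f"cradle_{n}"]; D=P[...,:2]-c; u=D@[np.cos(a),np.sin(a)]; v=D@[-np.sin(a),np.cos(a)]
    m=(abs(u)<l/2e3+.004)&(abs(v)<.016)&(P[...,2]>.034)
    if m.sum()<20: print(n,"few");continue
    k=np.polyfit(u[m],np.c_[v[m],P[m][:,2]],1)
    print(n,"u0",u[m].mean(),"v0",v[m].mean(),"ext",np.ptp(u[m]),"yaw,pitch deg",np.degrees(k[0]),"z",np.median(P[m][:,2]))
print(manip.current_clock(),manip.current_opening())
E
```

```text
long
grip 0.01995565103798947 29.999974966049194 [ 0.45124246 -0.01981434  0.00398434]
held 0.019892567361892904
down False [0.67025822 0.03208133 0.02503781] t 19.3
medium
grip 0.019873791812882072 29.99927669763565 [0.45191682 0.07642858 0.00395954]
held 0.019858074489469107
down False [ 0.64974203 -0.20391199  0.02501263] t 29.5167
longest
grip 0.019410893898330214 29.999860525131226 [0.450411   0.18636949 0.00399169]
held 0.019900595002286095
down False [0.66312399 0.16366419 0.02503871] t 38.9667
short u0 0.0012106323298803404 v0 0.0002421494838122119 ext 0.06027773249608169 yaw,pitch deg [-0.56416776 -0.13142841] z 0.03898017729872005
medium u0 0.0005371185057122948 v0 -6.659963437204661e-05 ext 0.08229327409088397 yaw,pitch deg [0.44368791 0.25788731] z 0.038773338853824724
long u0 0.0003554723111124018 v0 0.00021162751090756355 ext 0.10287466957160574 yaw,pitch deg [-0.25864214 -0.20677861] z 0.03894957589455672
longest u0 3.20589449439824e-05 v0 -0.00012747608357235678 ext 0.1304940129501661 yaw,pitch deg [-0.03366065 -0.06970905] z 0.03895254365843104
43.3583 0.09191033500296646
```

View pics/t2.png

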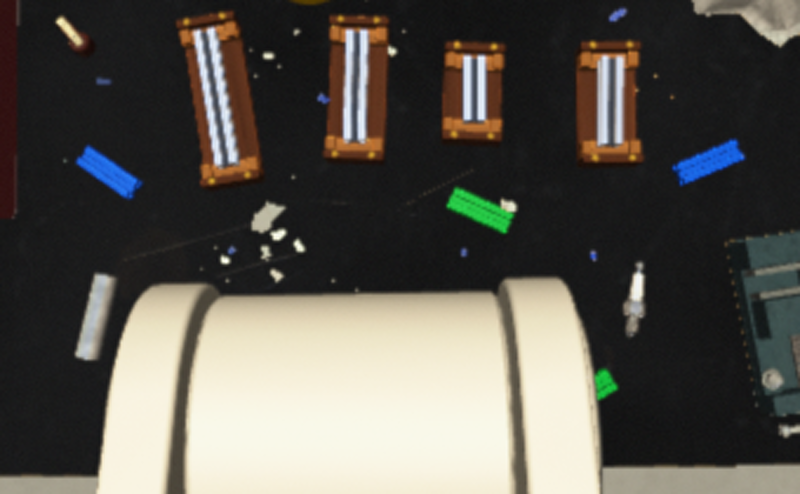

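All four lie level and centred in their cradles (tops at 39 mm, within 1.3 mm of centre). The sleeve at (95,317) and the plug at (634,300) have not moved.

```bash
python3 -c "
from cell import manip
print(manip.hand_in())"
```

```text
the job is handed in; nothing more can be done
None
```

All four aluminium profiles lie flat and centred in their own cradles, the sleeve, spark plug and coloured look-alikes were left alone, and the job was handed in at about 43 s.

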